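Move the row of condiment pots into the new rack, keeping their order

ROBOT

A 6-joint arm with a two-finger parallel gripper is mounted at the origin on the work surface. World frame = base frame: x ahead of the robot, y to its left, z up, the work surface at z = 0. Lengths are in mm, angles in rad, forces in N, time in s.
With the tool pointing down it reaches from about 325 to 900 mm from the base axis. Payload 6.1 kg.
Tool frame: the origin (TCP) lies midway between the tips of the shut fingers; the grasp point (between the pads) lies 19 mm behind it; z points along the fingers, y is the line along which they close (so a half turn about z gives the same grasp; the last joint's range is limited). The gripper opens to 87 mm and grips with 3 to 60 N. Pads are 19 mm wide; open, the fingers measure 117 mm over their backs; the gripper's body (75 mm by 190 mm) begins 51 mm behind the grasp point.
Start: joints at [0.983, 0.22, 1.526, -0, 1.395, -0.126], TCP at [278.472, 559.526, 222.538] pointing down, gripper open.
Joint ranges: [-2.98, 2.98], [-0.91, 2.08], [0.09, 2.57], [-1.24, 4.39], [0.2, 2.65], [-2.68, 2.68]. Speed limits (rad/s): [2.57, 2.57, 3.01, 3.14, 3.14, 3.14].

INTERFACE

Orientations are given as [roll, pitch, yaw] about the fixed x, y, z axes, in that order (R = Rz(yaw) Ry(pitch) Rx(roll)).
In Python, from station import bot, camera, camera_params, job gives the robot as it stands. The module is installed in compiled form; this text tells all that it offers.
- The arm moves only by the tool step_arm, never from a script. Its argument "moves" is a list of rows, each a list of 6 numbers: the shift along the tool's x, y, z normalised to -1 to 1, where 1 is 40 cm, then the turn, a rotation vector about the tool's x, y, z normalised to -1 to 1, where 1 is pi/2 rad. A call has 1 to 20 rows; each row is the pose to reach, as a shift and turn from the pose commanded when the call began, along the tool's axes at that moment; what a row does not reach only later rows make up. A row lasts 1/10 s, in which the tool goes at most 50 mm and 8.59 degrees, less where a joint would pass 70% of its speed; a pose out of reach is approached as far as the arm can. A call with a number of a shift or a turn outside -1 to 1 is refused whole. A call with a gripper value outside its range is refused whole. "grip" is the opening, from -1 (shut) to 1 (fully open), so that 0 is half open, set as the call begins (left out, the last holds). The fingers move at their own pace and stop on an object; the grip force is fixed at half the most. Time passes only in rows, so rows that repeat a pose let the fingers close. It gives the time, the measured TCP pose, the force, the opening and the grip force at its end, in the units of the state.
- bot.get_obs(): the state, without advancing time (a new reading comes with each control period).
- camera(name): name is "scene" or "top"; returns (picture, depth): 420x560x3 uint8, red, green, blue; 420x560 float32, mm along the optical axis (not along the pixel's ray), 0 where there is no reading.
- camera_params(name): a dict with "K" (3x3 intrinsics, pixels), "pose" (4x4, takes a point from camera to world coordinates). Camera axes: x right, y down, z forward; pixel columns grow to the right and rows downward; lengths in mm; the calibration is good to about 2 mm. A picture is of the moment at which its call begins. camera_params takes no time and is no camera call.
- job.hand_in(): hands the job in; it is judged then, once.
The state is a dict: "t": time; "q": joint angles; "qvel": joint speeds; "joint_torque": joint torques, N m; "eef_pos": TCP position; "orientation": TCP orientation; "ft_force": force on the tool from outside, world axes, zero at the start; "ft_torque": the same for the moment, N m; "gripper_width": finger opening in mm; "grasp_force": force on a finger pad.
Only numpy, scipy, OpenCV 4.12 (cv2) and the standard library are available. Lean on these libraries where they do the work, as an engineer would, in place of code of your own. Each camera call takes 0.05 s, during which the arm holds its last target. There are 200 camera calls.

TASK

Move the four condiment pots from the old steel caddy into the round recesses of the new wooden rack, keeping them in the same order from left to right as they stand now in the caddy. Set each one down gently (do not drop it) so that it stands upright on the floor of its recess, tip none of them over, and leave the oil bottle where it is.

Things in the scene. Friction and masses are not known exactly. Their poses are not given: they have to be found in the camera images.
- mill_mid (a point): Pepper mill of dark turned wood, 118 mm tall: foot 50 mm across, straight neck 38 mm across from 36 to 78 mm above the foot (grip it there), head 48 mm across with a small steel knob of 10 mm. About 150 to 220 g. Its point lies on its axis half-way up, 59 mm above its foot; z is its upright axis.
- shaker_mid (a point): Round steel shaker with domed, pierced top, 102 mm tall; body 44 mm across up to 76 mm above its foot, 47 mm over the collar above that. About 130 to 200 g. Its point lies on its axis half-way up, 51 mm above its foot; z is its upright axis.
- canister_mid (a point): Square white canister, 40 by 40 mm, with a wooden lid (42 by 42 mm, 10 mm thick, from 74 to 84 mm up) and a small wooden grip on it, 92 mm tall in all. It stands with its sides square to the caddy to within 0.15 rad. About 160 to 250 g. x and y are square to its sides. Its point lies on its axis half-way up, 46 mm above its foot; z is its upright axis.
- salt_mid (a point): Round white ceramic salt pot, 54 mm across, straight-sided, with a cork lid (68 to 78 mm up) and a cork knob 18 mm across, 88 mm tall in all. About 240 to 375 g. Its point lies on its axis half-way up, 44 mm above its foot; z is its upright axis.
- ring_mill: Fixed steel ring collar (inside 72, outside 78, 10 mm high) on the old caddy's tray, in which the pepper mill stands at the start, up to 4 mm off centre. Origin: centre of its underside on the tray floor, 12 mm above the worktop; y points left along the row, x away from the robot. The four rings form one row, 80 mm apart; which pot stands in which ring differs every time.
- ring_shaker: Fixed steel ring collar (inside 72, outside 78, 10 mm high) on the old caddy's tray, in which the shaker stands at the start, up to 4 mm off centre. Origin: centre of its underside on the tray floor, 12 mm above the worktop; y points left along the row, x away from the robot. The four rings form one row, 80 mm apart; which pot stands in which ring differs every time.
- ring_salt: Fixed steel ring collar (inside 72, outside 78, 10 mm high) on the old caddy's tray, in which the salt pot stands at the start, up to 4 mm off centre. Origin: centre of its underside on the tray floor, 12 mm above the worktop; y points left along the row, x away from the robot. The four rings form one row, 80 mm apart; which pot stands in which ring differs every time.
- old_caddy: Old caddy: fixed steel tray on rubber feet, 84 (x) by 330 mm (y), floor 12 mm above the worktop, with a row of four ring collars at x = 0 and, left to right, y = +120, +40, -40, -120 mm, each holding one pot at the start; the square canister is in the ring not listed. Origin: on the worktop under its centre; x points away from the robot, y left along the row.
- new_rack: New rack: fixed board of light wood, 88 (x) by 330 (y) by 22 mm high, with a row of four round recesses, 73 mm across, 10 mm deep. Origin: centre of its underside, on the worktop; x points away from the robot, y left along the row. Recess centres: x = 0 and, left to right, y = +120, +40, -40, -120 mm; floors 12 mm above the worktop. Stands left or right of the caddy; both turned up to 0.25 rad.
- oil_mid (a point): Bystander: a loose green glass oil bottle, 60 mm across and 220 mm tall, standing beyond the caddy and the rack as the robot sees it. Its point lies on its axis, 110 mm up. Not to be moved.
Mind the look-alikes: they are no part of the job. What is shaped like the part that bears mill_mid but green is not meant. What is shaped like the part that bears canister_mid but blue is not meant.

How it is judged:
By the outcome, as a careful person would: the job done as asked, in the order asked, and still so for the second after the job is handed in, with the robot touching nothing.
It also fails if it takes over 120 s, if anything falls off the work surface, if the arm or the gripper's body presses on something with over 40 N, if the wrist force passes 120 N, or if a joint passes its speed limit or range.

## Working session

There is one attempt and no reset: what is moved stays moved. The work goes in short steps, Python scripts to look and compute and a tool call to move; the robot and the scene stay as the last step left them, time stands still between calls to the robot, and variables do not carry over. Pictures are saved under pics/ and viewed, at most 14 in all, crops included, and the job is handed in when it is done.

Besides the shell and the picture viewer there is one more tool, called after "Request:" as name(argument=value, ...) on one line, values as JSON. step_arm: Moves the arm, as the interface text tells. Its arguments: {"type":"object","properties":{"moves":{"type":"array","items":{"type":"array","items":{"type":"number","minimum":-1,"maximum":1}}},"grip":{"type":"number"}},"required":["moves"]}

```bash
mkdir -p pics; cat > h.py <<'E'
import numpy as np, cv2
from station import bot, camera, camera_params, job
def snap(n,f):
    p,d=camera(n); cv2.imwrite(f'pics/{f}.png',p[:,:,::-1]); np.save(f'{f}.npy',d); return p,d
def cloud(n,d):
    c=camera_params(n);K=c['K'];P=np.array(c['pose']);K=np.array(K)
    v,u=np.mgrid[:d.shape[0],:d.shape[1]]
    X=np.stack([(u-K[0,2])/K[0,0]*d,(v-K[1,2])/K[1,1]*d,d],-1)
    W=X@P[:3,:3].T+P[:3,3]; W[d==0]=np.nan; return W
E
python3 - <<'E'
from h import *
for n in ('top','scene'):
    snap(n,n+'0'); c=camera_params(n); print(n,np.round(c['K'],1).tolist(),np.round(c['pose'],3).tolist())
print(bot.get_obs())
E
```

```text
top [[476.9, 0.0, 267.4], [0.0, 476.9, 208.1], [0.0, 0.0, 1.0]] [[0.011, -0.992, 0.122, 439.136], [-1.0, -0.01, 0.012, -7.682], [-0.011, -0.122, -0.992, 1247.067], [0.0, 0.0, 0.0, 1.0]]
scene [[528.6, 0.0, 283.2], [0.0, 528.6, 207.4], [0.0, 0.0, 1.0]] [[0.773, 0.426, -0.471, 1090.887], [0.634, -0.543, 0.55, -608.775], [-0.021, -0.724, -0.69, 834.264], [0.0, 0.0, 0.0, 1.0]]
{'t': 0.1, 'q': array([ 9.82884547e-01,  2.21150190e-01,  1.52753239e+00,  3.55396784e-06,
        1.39469057e+00, -1.26085053e-01]), 'qvel': array([-1.59765868e-05, -1.57854949e-03, -4.35953412e-03, -1.03781827e-04,
       -3.69458862e-03,  1.01265081e-03]), 'joint_torque': array([-7.04620925e-05, -4.95942485e+01, -3.88522017e+01,  7.01516820e-02,
        5.14102844e-02, -3.74813976e-05]), 'eef_pos': array([278.1637939 , 559.04744367, 221.52594382]), 'orientation': array([-3.13982673e+00, -2.27370018e-04,  2.67976510e+00]), 'ft_force': array([-0.1517283 ,  0.16324617, -0.08133565]), 'ft_torque': array([ 0.00123769, -0.02674077, -0.06409863]), 'grasp_force': 0.0, 'gripper_width': 86.91341603993737}
```

View pics/top0.png

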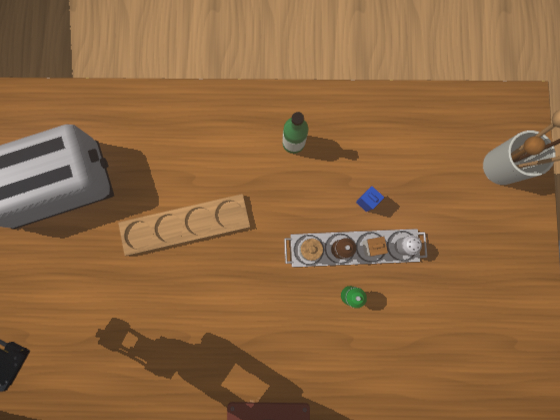

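View pics/scene0.png

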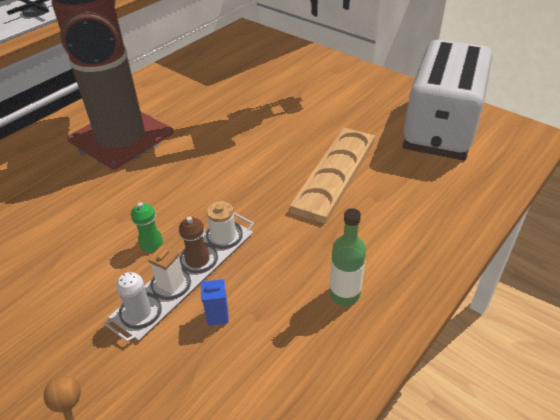

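The top view shows, left to right in the caddy, salt (310,250), mill (343,248), canister (375,246) and shaker (409,244). The rack is on the left, with recesses at about (137,235), (168,226), (199,219) and (231,211). The decoys are a green mill at (354,297) and a blue canister at (370,199). The oil bottle is at (295,135).

```bash
cat > meas.py <<'E'
from h import *
T=cloud('top',np.load('top0.npy')); S=cloud('scene',np.load('scene0.npy'))
It=cv2.imread('pics/top0.png'); 
# table plane check
for n,W,(v,u) in (('top',T,(330,450)),('top',T,(150,200)),('scene',S,(330,250))): print(n,W[v,u].round(1))
def box(W,m): 
    r=cv2.minAreaRect(W[m][:,:2].astype(np.float32)); return np.round(r[0],1),np.round(r[1],1),r[2],m.sum()
def roi(a,b,c,d):
    m=np.zeros(T.shape[:2],bool); m[b:d,a:c]=1; return m
z=T[...,2]
m=roi(112,188,256,262)&(z>16)&(z<30); print('rack',box(T,m),np.nanmedian(z[m]))
m=roi(283,222,432,275)&(z>7)&(z<150); print('caddy all',box(T,m))
for n,r in dict(salt=(296,234,328,268),mill=(328,232,360,266),can=(360,230,391,264),shak=(391,228,424,262),gmill=(335,280,372,312),blue=(352,182,388,216),oil=(276,105,315,160)).items():
    m=roi(*r)&(z>30); zt=np.nanmax(z[m]); print(n,m.sum(),'ztop',zt.round(1))
    for lo,hi in ((zt-8,zt+1),(zt-20,zt-8),(30,zt-20)):
        k=m&(z>lo)&(z<hi); 
        if k.sum()>3: print('   ',lo.round(0) if lo!=30 else 30,k.sum(),T[k].mean(0).round(1),box(T,k)[:3])
m=roi(0,115,115,235)&(z>30); print('toaster',box(T,m),np.nanmax(z[m]),T[m].min(0),T[m].max(0))
E
python3 meas.py
python3 - <<'E'
import cv2
a=cv2.imread('pics/top0.png')
cv2.imwrite('pics/c1.png',cv2.resize(a[180:310,280:440],None,fx=5,fy=4.6,interpolation=cv2.INTER_CUBIC)[:598])
E
```

```text
top [ 284.9 -459.5    4.3]
top [7.471e+02 1.893e+02 4.000e-01]
scene [ 6.816e+02 -2.346e+02  4.000e-01]
rack (array([582.6, 233.5]), array([167.9, 333. ]), 13.666075706481934, np.int64(2029)) 21.563462407087854
caddy all (array([ 479. , -225.1]), array([127.1, 373.9]), 7.24169921875, np.int64(4265))
salt 410 ztop 103.9
    96.0 42 [ 482.  -102.    99.8] (array([ 482.2, -102. ]), array([14.8, 14.4]), 89.63700866699219)
    84.0 341 [ 481.6 -101.7   89.6] (array([ 481.6, -101.8]), array([50.8, 51.1]), 0.846712052822113)
    30 27 [473.1 -82.9  56.8] (array([482.3, -89.7]), array([31.1, 43.4]), 64.3019790649414)
mill 401 ztop 133.2
    125.0 16 [ 485.7 -181.   128.3] (array([ 485.5, -177.7]), array([17.2,  8.7]), 79.41549682617188)
    113.0 192 [ 485.  -181.6  118.5] (array([ 484.4, -182.1]), array([39.7, 36.3]), 63.65224075317383)
    30 193 [ 483.5 -172.9   84.8] (array([ 485.6, -180.5]), array([46.2, 48.2]), 88.45081329345703)
can 374 ztop 107.7
    100.0 45 [ 490.1 -258.6  102.9] (array([ 487.3, -258.8]), array([27.8, 31.6]), 6.9315972328186035)
    88.0 265 [ 490.9 -258.5   95.4] 
[... 940 characters left out ...]
   74.0 223 [ 609.8 -250.5   82.9] (array([ 610.3, -251.4]), array([41.7, 42.3]), 45.97202682495117)
    30 59 [ 596.7 -237.7   50. ] (array([ 597.2, -237.5]), array([38. ,  3.4]), 43.265785217285156)
oil 768 ztop 223.5
    216.0 121 [767.4 -60.  219.6] (array([768. , -60.1]), array([27.2, 24.4]), 1.015962839126587)
    204.0 16 [759.6 -61.  210. ] (array([762.7, -60.8]), array([17.1, 21.1]), 35.00893783569336)
    30 631 [753.1 -57.7 124.8] (array([764. , -59.6]), array([60.2, 54.9]), 83.54922485351562)
toaster (array([649.5, 557.2]), array([165.6, 301.8]), 19.088069915771484, np.int64(8454)) 188.1460813794638 [529.48790785 412.50834079  31.49630013] [767.60283755 675.84439726 188.14608138]
```

View pics/c1.png

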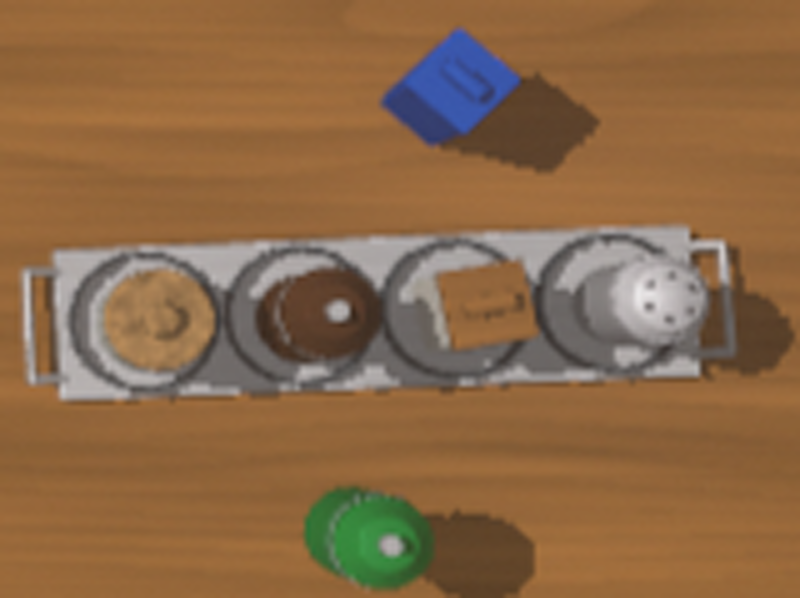

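```bash
cat > rack.py <<'E'
from h import *
def rack(f):
    T=cloud('top',np.load(f)); z=T[...,2]
    m=((z>15)&(z<28)); m[:188]=0;m[262:]=0;m[:,:112]=0;m[:,256:]=0
    n,l,st,_=cv2.connectedComponentsWithStats(m.astype(np.uint8)); k=1+st[1:,4].argmax(); m=l==k
    r=cv2.minAreaRect(T[m][:,:2].astype(np.float32)); print(m.sum(),r)
    # floor patches of recesses
    f=cv2.morphologyEx(m.astype(np.uint8),cv2.MORPH_CLOSE,np.ones((25,25)))>0
    h=f&(z>8)&(z<15)
    n,l,st,c=cv2.connectedComponentsWithStats(h.astype(np.uint8))
    for i in range(1,n):
        if st[i,4]>60: print(i,st[i],T[l==i].mean(0).round(1),cv2.minEnclosingCircle(T[l==i][:,:2].astype(np.float32)))
    # robust line fit of the mask
    P=T[f&(z>8)&(z<28)][:,:2]; c=P.mean(0); u,s,vt=np.linalg.svd(P-c,full_matrices=False); print('centre',c,'axis',vt[0])
    q=(P-c)@vt.T; print(np.percentile(q,[0.2,99.8],axis=0))
rack('top0.npy')
E
python3 rack.py
python3 - <<'E'
import cv2
a=cv2.imread('pics/top0.png')
cv2.imwrite('pics/c2.png',cv2.resize(a[180:270,110:270],None,fx=5,fy=5,interpolation=cv2.INTER_CUBIC))
E
```

```text
1986 ((544.5135498046875, 223.08612060546875), (89.01873016357422, 330.8573913574219), 13.66607666015625)
1 [216 201  28  28 493] [573.5 106.5  11.6] ((572.1947631835938, 105.12060546875), 37.55699920654297)
2 [186 208  27  28 513] [554.4 185.   11.7] ((554.5156860351562, 184.71649169921875), 36.3336067199707)
4 [155 215  28  28 496] [535.5 262.2  11.8] ((536.9993896484375, 262.03851318359375), 37.65269470214844)
5 [125 222  28  28 510] [516.8 340.8  11.6] ((516.6438598632812, 341.2763671875), 36.050594329833984)
centre [544.50872425 224.00482701] axis [-0.23498926  0.97199797]
[[-165.77130559  -44.41385023]
 [ 163.38738692   43.78589303]]
```

View pics/c2.png

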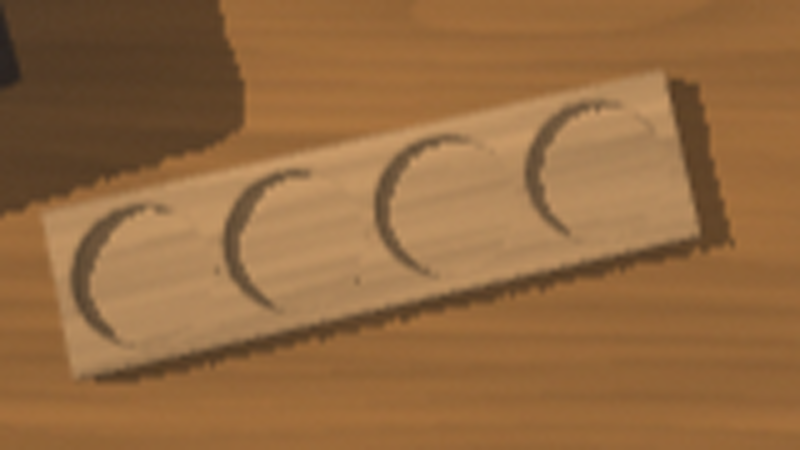

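Request:
step_arm(moves=[[-0.025,-0.022,0,0,0,0.03],[-0.075,-0.067,0,0,0,0.085],[-0.136,-0.122,0,0,0,0.155],[-0.21,-0.19,0,0,0,0.24],[-0.284,-0.256,0,0,0,0.325],[-0.358,-0.322,0,0,0,0.41],[-0.432,-0.39,0,0,0,0.495],[-0.5,-0.45,0,0,0,0.572],[-0.555,-0.5,0,0,0,0.635],[-0.592,-0.534,0,0,0,0.678],[-0.617,-0.556,0,0,0,0.706],[-0.617,-0.556,0,0,0,0.706]], grip=1)

```text
t: 1.3
eef_pos: [400.7, 249.0, 222.5]
orientation: [3.141, 0.0, 1.567]
ft_force: [-0.9, 0.3, 0.1]
gripper_width: 86.8
grasp_force: 0.0
```

Request:
step_arm(moves=[[-0.035,0.008,0,0,0,0],[-0.105,0.024,0,0,0,0],[-0.195,0.045,0,0,0,0],[-0.3,0.07,0,0,0,0],[-0.405,0.094,0,0,0,0],[-0.51,0.118,0,0,0,0],[-0.615,0.142,0,0,0,0],[-0.71,0.164,0,0,0,0],[-0.79,0.182,0,0,0,0],[-0.845,0.195,0,0,0,0],[-0.87,0.201,0,0,0,0],[-0.8775,0.2025,0,0,0,0],[-0.8775,0.2025,0,0,0,0]], grip=1)

```text
t: 2.6
eef_pos: [481.3, -99.7, 222.4]
orientation: [-3.141, -0.001, 1.572]
ft_force: [-0.5, -0.6, -0.1]
gripper_width: 87.2
grasp_force: 0.0
```

```bash
python3 - <<'E'
from h import *
snap('top','t1'); p,d=snap('scene','s1'); print(bot.get_obs()['eef_pos'])
a=cv2.imread('pics/t1.png')[170:320,220:420]; b=cv2.imread('pics/s1.png')[120:330,80:360]
cv2.imwrite('pics/c3.png',np.hstack([cv2.resize(a,(400,300)),cv2.resize(b,(400,300))]))
E
```

```text
[481.21948397 -99.28004016 222.45556567]
```

View pics/c3.png

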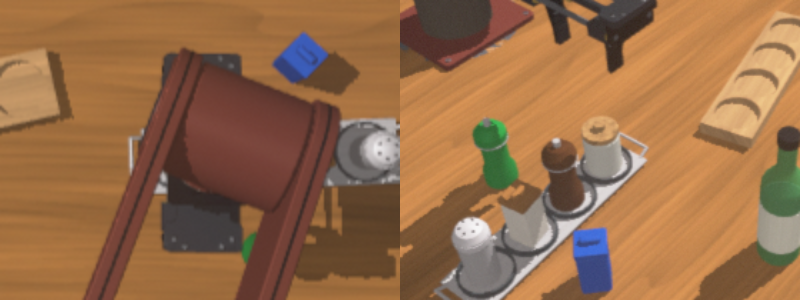

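The long side of the gripper body lies along x, as I assumed, and the way down to the salt pot is clear. Descending onto it now.

Request:
step_arm(moves=[[-0.006,0.001,0.02,0,0,0],[-0.006,0.001,0.07,0,0,0],[-0.006,0.001,0.14,0,0,0],[-0.006,0.001,0.21,0,0,0],[-0.006,0.001,0.28,0,0,0],[-0.006,0.001,0.34,0,0,0],[-0.006,0.001,0.39,0,0,0],[-0.006,0.001,0.425,0,0,0],[-0.006,0.001,0.444,0,0,0],[-0.006,0.001,0.444,0,0,0]], grip=1)

```text
t: 3.7
eef_pos: [481.1, -102.5, 44.0]
orientation: [-3.14, -0.001, 1.571]
ft_force: [-0.1, 0.1, -0.5]
gripper_width: 87.3
grasp_force: 0.0
```

Request:
step_arm(moves=[[0,0,0,0,0,0],[0,0,0,0,0,0],[0,0,0,0,0,0],[0,0,0,0,0,0],[0,0,0,0,0,0],[0,0,0,0,0,0],[0,0,0,0,0,0],[0,0,0,0,0,0]], grip=-1)

```text
t: 4.5
eef_pos: [482.4, -103.1, 45.4]
orientation: [3.14, 0.0, 1.571]
ft_force: [1.6, 0.3, 2.1]
gripper_width: 53.7
grasp_force: 30.0
```

Request:
step_arm(moves=[[0,0,-0.01,0,0,0],[0,0,-0.04,0,0,0],[0,0,-0.09,0,0,0],[0,0,-0.15,0,0,0],[0,0,-0.21,0,0,0],[0,0,-0.27,0,0,0],[0.02,0,-0.32,0,0,0],[0.06,0,-0.35,0,0,0],[0.12,0.005,-0.3625,0,0,0],[0.19,0.012,-0.3625,0,0,0],[0.27,0.02,-0.3625,0,0,0],[0.35,0.03,-0.3625,0,0,0],[0.43,0.04,-0.3625,0,0,0],[0.51,0.05,-0.3625,0,0,0],[0.58,0.06,-0.3625,0,0,0],[0.63,0.065,-0.3625,0,0,0],[0.66,0.065,-0.3625,0,0,0],[0.67,0.065,-0.3625,0,0,0]])

```text
t: 6.3
eef_pos: [507.1, 165.9, 189.8]
orientation: [-3.14, 0.0, 1.572]
ft_force: [0.5, 0.0, -3.9]
gripper_width: 53.3
grasp_force: 30.0
```

Request:
step_arm(moves=[[0.02,0.001,0,0,0,0],[0.07,0.004,0,0,0,0],[0.14,0.008,0,0,0,0],[0.21,0.012,0,0,0,0],[0.28,0.016,0,0,0,0],[0.34,0.02,0,0,0,0],[0.39,0.022,0,0,0,0],[0.42,0.0225,0.01,0,0,0],[0.433,0.0225,0.04,0,0,0],[0.436,0.0225,0.085,0,0,0],[0.436,0.0225,0.135,0,0,0],[0.436,0.0225,0.185,0,0,0],[0.436,0.0225,0.23,0,0,0],[0.436,0.0225,0.27,0,0,0],[0.436,0.0225,0.3,0,0,0],[0.436,0.0225,0.32,0,0,0],[0.436,0.0225,0.335,0,0,0],[0.436,0.0225,0.345,0,0,0],[0.436,0.0225,0.352,0,0,0],[0.436,0.0225,0.352,0,0,0]])

```text
t: 8.3
eef_pos: [516.8, 339.6, 49.2]
orientation: [3.141, -0.0, 1.571]
ft_force: [-0.2, 0.3, -4.6]
gripper_width: 53.3
grasp_force: 30.0
```

Request:
step_arm(moves=[[0,0,0.0025,0,0,0],[0,0,0.005,0,0,0],[0,0,0.007,0,0,0],[0,0,0.009,0,0,0],[0,0,0.009,0,0,0]])

```text
t: 8.8
eef_pos: [516.7, 339.5, 45.6]
orientation: [3.142, -0.0, 1.571]
ft_force: [0.6, 0.2, -3.1]
gripper_width: 53.1
grasp_force: 30.0
```

Request:
step_arm(moves=[[0,0,0.0015,0,0,0],[0,0,0.003,0,0,0],[0,0,0.003,0,0,0]])

```text
t: 9.1
eef_pos: [516.8, 339.5, 45.4]
orientation: [3.142, 0.0, 1.571]
ft_force: [-3.7, -2.2, 4.5]
gripper_width: 53.6
grasp_force: 30.0
```

Request:
step_arm(moves=[[0,0,0,0,0,0],[0,0,0,0,0,0],[0,0,0,0,0,0],[0,0,0,0,0,0],[0,0,0,0,0,0],[0,0,0,0,0,0],[0,0,-0.01,0,0,0],[0,0,-0.05,0,0,0],[0,0,-0.12,0,0,0],[0,0,-0.2,0,0,0],[0,0,-0.28,0,0,0],[0,0,-0.34,0,0,0],[0,0,-0.37,0,0,0],[0,0,-0.375,0,0,0]], grip=1)

```text
t: 10.5
eef_pos: [517.9, 340.1, 197.3]
orientation: [3.138, -0.002, 1.571]
ft_force: [0.5, -0.8, 1.6]
gripper_width: 86.8
grasp_force: 0.0
```

```bash
python3 - <<'E'
from h import *
p,d=snap('scene','s2'); print(bot.get_obs()['eef_pos'])
S=cloud('scene',d); m=(abs(S[...,0]-516)<45)&(abs(S[...,1]-340)<45)&(S[...,2]>75)&(S[...,2]<105); q=S[m]; print(m.sum(),q.min(0),q.max(0))
cv2.imwrite('pics/c4.png',cv2.resize(cv2.imread('pics/s2.png')[80:260,260:460],None,fx=3,fy=3))
E
```

```text
[517.16633417 339.69854056 195.68265884]
306 [493.49392901 314.11287613  75.003922  ] [546.4972623  367.85609997 102.09553054]
```

View pics/c4.png

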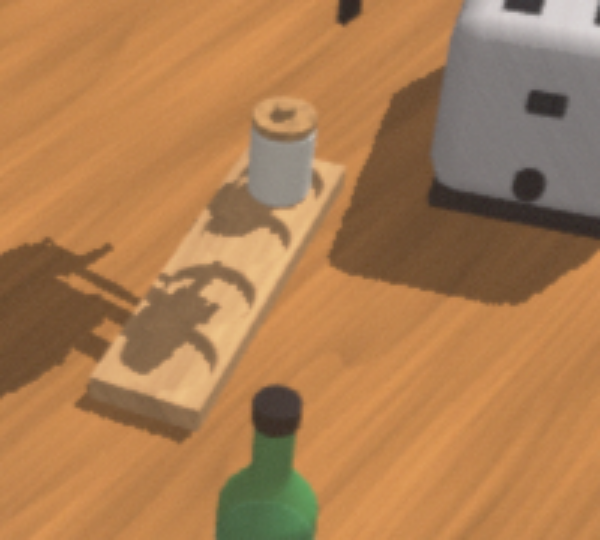

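The salt pot stands upright in recess 1. Next, the mill.

Request:
step_arm(moves=[[-0.04,-0.002,0,0,0,0],[-0.12,-0.007,0,0,0,0],[-0.22,-0.013,0,0,0,0],[-0.34,-0.02,0,0,0,0],[-0.46,-0.028,0,0,0,0],[-0.58,-0.035,0,0,0,0],[-0.7,-0.042,0,0,0,0],[-0.81,-0.049,0,0,0,0],[-0.9,-0.054,0,0,0,0],[-0.96,-0.058,0,0,0,0],[-0.99,-0.06,0,0,0,0],[-1,-0.06,0,0,0,0]], grip=1)

```text
t: 11.75
eef_pos: [491.6, -61.6, 193.0]
orientation: [-3.139, -0.001, 1.569]
ft_force: [-0.3, 1.3, 0.4]
gripper_width: 86.9
grasp_force: 0.0
```

Request:
step_arm(moves=[[-0.02,-0.001,0,0,0,0.02],[-0.08,-0.005,0,0,0,0.07],[-0.15,-0.01,0,0,0,0.14],[-0.22,-0.015,0,0,0,0.2],[-0.275,-0.018,0,0,0,0.24],[-0.303,-0.02,0,0,0,0.255],[-0.303,-0.02,0,0,0,0.255],[-0.303,-0.02,0,0,0,0.255]], grip=1)

```text
t: 12.55
eef_pos: [484.8, -180.8, 194.1]
orientation: [-3.141, -0.001, 1.172]
ft_force: [-0.0, 0.0, 0.2]
gripper_width: 86.9
grasp_force: 0.0
```

Request:
step_arm(moves=[[0,0,0.02,0,0,0],[0,0,0.07,0,0,0],[0,0,0.13,0,0,0],[0,0,0.19,0,0,0],[0,0,0.25,0,0,0],[0,0,0.3,0,0,0],[0,0,0.335,0,0,0],[0,0,0.355,0,0,0],[0,0,0.36,0,0,0],[0,0,0.36,0,0,0]], grip=1)

```text
t: 13.55
eef_pos: [485.1, -181.7, 50.6]
orientation: [3.141, 0.0, 1.171]
ft_force: [-0.9, 0.7, -0.7]
gripper_width: 87.0
grasp_force: 0.0
```

Request:
step_arm(moves=[[0,0,0,0,0,0],[0,0,0,0,0,0],[0,0,0,0,0,0],[0,0,0,0,0,0],[0,0,0,0,0,0],[0,0,0,0,0,0],[0,0,0,0,0,0],[0,0,0,0,0,0],[0,0,0,0,0,0]], grip=-1)

```text
t: 14.45
eef_pos: [484.9, -181.8, 50.5]
orientation: [3.141, 0.0, 1.17]
ft_force: [-0.0, 0.1, -0.1]
gripper_width: 45.5
grasp_force: 30.0
```

Request:
step_arm(moves=[[0,0,0,0,0,0],[0,0,0,0,0,0],[0,0,0,0,0,0]], grip=-1)

```text
t: 14.75
eef_pos: [484.9, -181.8, 50.5]
orientation: [3.141, 0.0, 1.17]
ft_force: [1.1, -0.2, 1.1]
gripper_width: 45.8
grasp_force: 30.0
```

```bash
python3 - <<'E'
from h import *
p,d=snap('scene','s3'); o=bot.get_obs(); print(o['gripper_width'],o['ft_force'],o['grasp_force'])
cv2.imwrite('pics/c5.png',cv2.resize(cv2.imread('pics/s3.png')[160:300,100:260],None,fx=4,fy=4,interpolation=cv2.INTER_CUBIC))
E
```

```text
45.3397134392186 [ 0.54844696 -1.17199683  1.03583206] 29.995096745551564
```

View pics/c5.png

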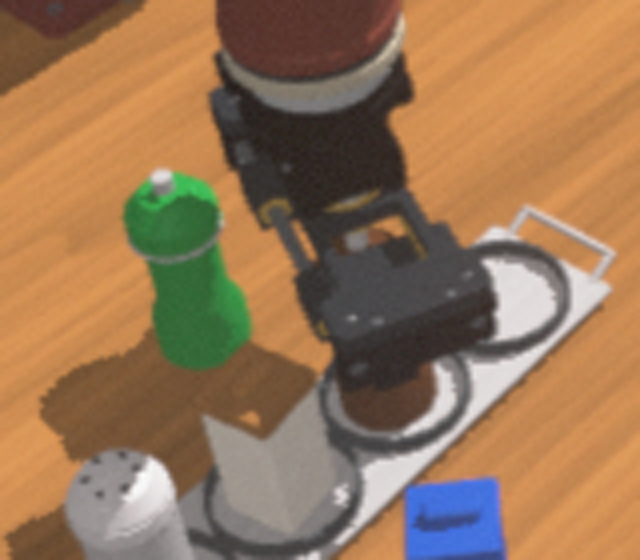

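```bash
python3 - <<'E'
from h import *
S=cloud('scene',np.load('s3.npy'))
for v in range(212,268,3):
    print(v,[tuple(S[v,u].round(0).astype(int)) if np.isfinite(S[v,u,0]) else None for u in (182,190,197,205,213,220)])
# mill profile at start
S=cloud('scene',np.load('scene0.npy')); c=np.array([485,-181.5])
r=np.hypot(*(S[...,:2]-c).transpose(2,0,1)); m=(r<34)&(S[...,2]>18)
for a in range(18,134,6):
    k=m&(S[...,2]>=a)&(S[...,2]<a+6); print(a,k.sum(),np.round(np.percentile(r[k],[10,50,90]),1) if k.any() else '')
E
```

```text
212 [(np.int64(489), np.int64(-194), np.int64(157)), (np.int64(506), np.int64(-189), np.int64(163)), (np.int64(511), np.int64(-177), np.int64(157)), (np.int64(528), np.int64(-171), np.int64(162)), (np.int64(405), np.int64(-54), np.int64(-1)), (np.int64(416), np.int64(-43), np.int64(-2))]
215 [(np.int64(499), np.int64(-202), np.int64(161)), (np.int64(507), np.int64(-191), np.int64(157)), (np.int64(383), np.int64(-82), np.int64(-2)), (np.int64(534), np.int64(-177), np.int64(163)), (np.int64(413), np.int64(-61), np.int64(0)), (np.int64(425), np.int64(-51), np.int64(0))]
218 [(np.int64(500), np.int64(-204), np.int64(156)), (np.int64(490), np.int64(-180), np.int64(131)), (np.int64(486), np.int64(-160), np.int64(113)), (np.int64(538), np.int64(-182), np.int64(162)), (np.int64(536), np.int64(-162), np.int64(145)), (np.int64(430), np.int64(-56), np.int64(-3))]
221 [(np.int64(512), np.int64(-214), np.int64(163)), (np.int64(490), np.int64(-181), np.int64(124)), (np.int64(518), np.int64(-186), np.int64(145)), (np.int64(538), np.int64(-183), np.int64(154)), (np.int64(541), np.int64(-167), np.int
[... 4157 characters left out ...]
15), np.int64(16)), (np.int64(494), np.int64(-205), np.int64(16)), (np.int64(506), np.int64(-197), np.int64(18)), (np.int64(514), np.int64(-184), np.int64(12)), (np.int64(528), np.int64(-175), np.int64(13)), (np.int64(529), np.int64(-158), np.int64(-2))]
18 85 [24.1 28.4 32.9]
24 50 [23.6 27.1 28.5]
30 64 [22.6 26.3 28.2]
36 85 [20.2 24.3 26.4]
42 67 [17.9 22.3 24.6]
48 45 [18.  20.6 22.4]
54 36 [17.9 21.  22.3]
60 40 [18.3 21.3 22.3]
66 47 [17.7 20.7 22. ]
72 34 [17.8 20.3 22.4]
78 44 [17.8 20.2 22.7]
84 9 [19.5 21.8 23. ]
90 38 [22.  25.4 27.3]
96 55 [22.8 25.3 27.3]
102 68 [22.4 25.7 27.2]
108 114 [18.2 22.5 25.5]
114 136 [11.  16.7 21.5]
120 62 [ 5.6 10.  16.2]
126 22 [2.8 5.7 9.1]
132 0
```

Request:
step_arm(moves=[[0,0,0,0,0,0],[0,0,0,0,0,0],[0,0,0,0,0,0],[0,0,0,0,0,0],[0,0,0.003,0,0,0],[0,0,0.006,0,0,0],[0,0,0.0075,0,0,0],[0,0,0.0075,0,0,0]], grip=0.4)

```text
t: 15.6
eef_pos: [484.6, -181.6, 47.1]
orientation: [-3.141, -0.0, 1.17]
ft_force: [0.1, 0.5, -0.0]
gripper_width: 60.7
grasp_force: 0.0
```

Request:
step_arm(moves=[[0,0,0,0,0,0],[0,0,0,0,0,0],[0,0,0,0,0,0],[0,0,0,0,0,0],[0,0,0,0,0,0],[0,0,0,0,0,0],[0,0,0,0,0,0]], grip=-1)

```text
t: 16.3
eef_pos: [484.5, -181.6, 47.1]
orientation: [-3.141, -0.0, 1.17]
ft_force: [0.3, 0.3, -1.6]
gripper_width: 43.6
grasp_force: 25.8
```

Request:
step_arm(moves=[[0,0,0,0,0,0],[0,0,0,0,0,0],[0,0,0,0,0,0],[0,0,0.003,0,0,0],[0,0,0.006,0,0,0],[0,0,0.008,0,0,0],[0,0,0.008,0,0,0]], grip=0.4)

```text
t: 17.0
eef_pos: [484.6, -181.7, 43.9]
orientation: [-3.141, -0.0, 1.17]
ft_force: [-0.4, 0.4, 0.2]
gripper_width: 61.0
grasp_force: 0.0
```

Request:
step_arm(moves=[[0,0,0,0,0,0],[0,0,0,0,0,0],[0,0,0,0,0,0],[0,0,0,0,0,0],[0,0,0,0,0,0],[0,0,0,0,0,0],[0,0,0,0,0,0],[0,0,0,0,0,0]], grip=-1)

```text
t: 17.8
eef_pos: [484.9, -181.8, 44.2]
orientation: [3.141, 0.0, 1.17]
ft_force: [1.2, -0.1, 0.3]
gripper_width: 40.5
grasp_force: 25.0
```

Request:
step_arm(moves=[[0,0,-0.003,0,0,0],[0,0,-0.01,0,0,0],[0,0,-0.02,0,0,0],[0,0,-0.03,0,0,0],[0,0,-0.04,0,0,0],[0,0,-0.04,0,0,0],[0,0,-0.04,0,0,0]])

```text
t: 18.5
eef_pos: [484.9, -181.8, 60.4]
orientation: [3.141, 0.0, 1.17]
ft_force: [0.1, 0.1, -1.3]
gripper_width: 40.5
grasp_force: 25.6
```

```bash
python3 - <<'E'
from h import *
p,d=snap('scene','s4'); o=bot.get_obs(); print(o['eef_pos'],o['gripper_width'],o['ft_force'],o['grasp_force'],o['ft_torque'])
cv2.imwrite('pics/c6.png',cv2.resize(cv2.imread('pics/s4.png')[160:300,100:260],None,fx=4,fy=4,interpolation=cv2.INTER_CUBIC))
E
```

```text
[ 484.70314923 -181.74580857   60.15063782] 40.43071835405895 [-0.92585533  0.15725255 -1.69899734] 25.59048186216387 [-0.15571208  0.07813137 -0.01377909]
```

View pics/c6.png

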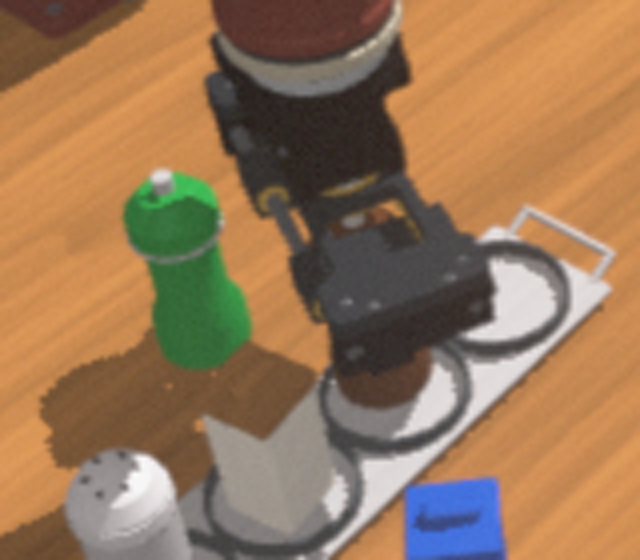

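Request:
step_arm(moves=[[0,0,-0.015,0,0,0],[0,0,-0.05,0,0,0],[0,0,-0.1,0,0,0],[0,0,-0.16,0,0,0],[0,0,-0.22,0,0,0],[0,0,-0.27,0,0,0],[0.01,-0.003,-0.305,0,0,-0.01],[0.04,-0.012,-0.32,0,0,-0.03],[0.09,-0.027,-0.325,0,0,-0.06],[0.15,-0.044,-0.325,0,0,-0.09],[0.22,-0.065,-0.325,0,0,-0.12],[0.29,-0.086,-0.325,0,0,-0.15],[0.36,-0.106,-0.325,0,0,-0.18],[0.42,-0.124,-0.325,0,0,-0.21],[0.47,-0.139,-0.325,0,0,-0.235],[0.505,-0.149,-0.325,0,0,-0.25],[0.525,-0.155,-0.325,0,0,-0.255],[0.531,-0.157,-0.325,0,0,-0.255]])

```text
t: 20.35
eef_pos: [509.5, 39.2, 189.8]
orientation: [-3.141, -0.0, 1.572]
ft_force: [0.5, -0.4, -2.1]
gripper_width: 40.0
grasp_force: 25.6
```

Request:
step_arm(moves=[[0.02,0.003,0,0,0,0],[0.07,0.008,0,0,0,0],[0.14,0.016,0,0,0,0],[0.22,0.026,0,0,0,0],[0.3,0.035,0,0,0,0],[0.38,0.044,0,0,0,0],[0.45,0.052,0,0,0,0],[0.51,0.058,0.01,0,0,0],[0.545,0.062,0.03,0,0,0],[0.558,0.064,0.07,0,0,0],[0.558,0.064,0.12,0,0,0],[0.558,0.064,0.17,0,0,0],[0.558,0.064,0.22,0,0,0],[0.558,0.064,0.265,0,0,0],[0.558,0.064,0.3,0,0,0],[0.558,0.064,0.323,0,0,0],[0.558,0.064,0.338,0,0,0],[0.558,0.064,0.348,0,0,0],[0.558,0.064,0.354,0,0,0],[0.558,0.064,0.354,0,0,0]])

```text
t: 22.35
eef_pos: [535.6, 261.6, 48.8]
orientation: [3.141, -0.0, 1.571]
ft_force: [-0.3, 0.3, -2.1]
gripper_width: 40.2
grasp_force: 25.7
```

Request:
step_arm(moves=[[0,0,0.002,0,0,0],[0,0,0.004,0,0,0],[0,0,0.006,0,0,0],[0,0,0.008,0,0,0],[0,0,0.008,0,0,0]])

```text
t: 22.85
eef_pos: [535.3, 261.5, 45.3]
orientation: [-3.142, 0.0, 1.571]
ft_force: [-0.2, -0.6, -1.9]
gripper_width: 40.3
grasp_force: 25.7
```

Request:
step_arm(moves=[[0,0,0.001,0,0,0],[0,0,0.002,0,0,0],[0,0,0.003,0,0,0],[0,0,0.004,0,0,0],[0,0,0.004,0,0,0]])

```text
t: 23.35
eef_pos: [535.5, 261.6, 44.2]
orientation: [3.141, -0.0, 1.571]
ft_force: [-1.5, -0.9, 2.1]
gripper_width: 40.1
grasp_force: 25.4
```

Contact: the force now pushes up. Releasing and retreating straight up.

Request:
step_arm(moves=[[0,0,0,0,0,0],[0,0,0,0,0,0],[0,0,0,0,0,0],[0,0,0,0,0,0],[0,0,0,0,0,0],[0,0,0,0,0,0],[0,0,0,0,0,0],[0,0,0,0,0,0],[0,0,-0.01,0,0,0],[0,0,-0.05,0,0,0],[0,0,-0.12,0,0,0],[0,0,-0.2,0,0,0],[0,0,-0.28,0,0,0],[0,0,-0.34,0,0,0],[0,0,-0.37,0,0,0],[0,0,-0.38,0,0,0],[0,0,-0.38,0,0,0]], grip=1)

```text
t: 25.05
eef_pos: [535.3, 261.5, 195.9]
orientation: [3.141, -0.0, 1.571]
ft_force: [0.1, -0.2, -0.8]
gripper_width: 86.8
grasp_force: 0.0
```

```bash
python3 - <<'E'
from h import *
p,d=snap('scene','s5'); print(bot.get_obs()['eef_pos'])
cv2.imwrite('pics/c7.png',cv2.resize(cv2.imread('pics/s5.png')[80:340,90:400],None,fx=2.2,fy=2.2))
E
```

```text
[534.75406047 261.33096964 194.79593872]
```

View pics/c7.png

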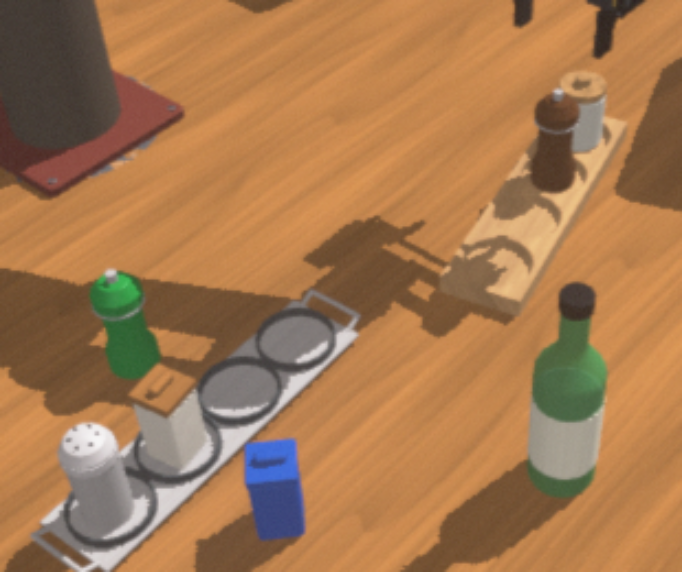

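The mill stands upright in recess 2. Next, the canister.

Request:
step_arm(moves=[[-0.04,-0.003,0,0,0,0],[-0.12,-0.01,0,0,0,0],[-0.22,-0.019,0,0,0,0],[-0.34,-0.029,0,0,0,0],[-0.46,-0.039,0,0,0,0],[-0.58,-0.049,0,0,0,0],[-0.7,-0.06,0,0,0,0],[-0.81,-0.069,0,0,0,0],[-0.9,-0.077,0,0,0,0],[-0.96,-0.082,0,0,0,0],[-0.99,-0.084,0,0,0,0],[-1,-0.085,0,0,0,0]], grip=1)

```text
t: 26.3
eef_pos: [500.3, -139.6, 194.7]
orientation: [-3.14, -0.001, 1.569]
ft_force: [0.1, 0.5, -1.0]
gripper_width: 86.9
grasp_force: 0.0
```

Request:
step_arm(moves=[[-0.02,-0.002,0,0,0,-0.01],[-0.08,-0.007,0,0,0,-0.03],[-0.15,-0.012,0,0,0,-0.06],[-0.22,-0.018,0,0,0,-0.09],[-0.275,-0.023,0,0,0,-0.105],[-0.301,-0.0255,0,0,0,-0.115],[-0.301,-0.0255,0,0,0,-0.115],[-0.301,-0.0255,0,0,0,-0.115]], grip=1)

```text
t: 27.1
eef_pos: [491.2, -257.7, 195.3]
orientation: [-3.141, -0.001, 1.752]
ft_force: [0.3, -0.9, -0.2]
gripper_width: 87.1
grasp_force: 0.0
```

Request:
step_arm(moves=[[-0.003,0,0.02,0,0,0],[-0.003,0,0.07,0,0,0],[-0.003,0,0.14,0,0,0],[-0.003,0,0.21,0,0,0],[-0.003,0,0.27,0,0,0],[-0.003,0,0.32,0,0,0],[-0.003,0,0.36,0,0,0],[-0.003,0,0.385,0,0,0],[-0.003,0,0.394,0,0,0],[-0.003,0,0.394,0,0,0]], grip=1)

```text
t: 28.1
eef_pos: [491.3, -259.6, 37.8]
orientation: [-3.141, -0.0, 1.752]
ft_force: [0.6, 0.5, 0.4]
gripper_width: 86.7
grasp_force: 0.0
```

Request:
step_arm(moves=[[0,0,0,0,0,0],[0,0,0,0,0,0],[0,0,0,0,0,0],[0,0,0,0,0,0],[0,0,0,0,0,0],[0,0,0,0,0,0],[0,0,0,0,0,0],[0,0,0,0,0,0],[0,0,0,0,0,0],[0,0,0,0,0,0]], grip=-1)

```text
t: 29.1
eef_pos: [491.1, -259.9, 37.8]
orientation: [-3.141, -0.0, 1.751]
ft_force: [-0.3, -0.4, -1.8]
gripper_width: 39.5
grasp_force: 56.8
```

Request:
step_arm(moves=[[0,0,-0.005,0,0,0],[0,0,-0.025,0,0,0],[0,0,-0.06,0,0,0],[0,0,-0.11,0,0,0],[0,0,-0.17,0,0,0],[0,0,-0.23,0,0,0],[0,0,-0.29,0,0,0],[0.01,0.003,-0.335,0,0,0],[0.04,0.012,-0.36,0,0,0],[0.09,0.027,-0.365,0,0,0],[0.15,0.045,-0.365,0,0,0],[0.22,0.066,-0.365,0,0,0],[0.29,0.088,-0.365,0,0,0],[0.36,0.109,-0.365,0,0,0],[0.42,0.127,-0.365,0,0,0],[0.47,0.142,-0.365,0,0,0],[0.505,0.152,-0.365,0,0,0],[0.525,0.158,-0.365,0,0,0],[0.53,0.16,-0.365,0,0,0]])

```text
t: 31.0
eef_pos: [516.2, -39.2, 184.2]
orientation: [-3.142, 0.0, 1.753]
ft_force: [-0.6, 0.4, -2.3]
gripper_width: 39.8
grasp_force: 56.8
```

Request:
step_arm(moves=[[0.02,0.007,0,0,0,0],[0.07,0.025,0,0,0,0],[0.14,0.051,0,0,0,0],[0.22,0.08,0,0,0,0],[0.3,0.109,0,0,0,0],[0.37,0.134,0,0,0,0],[0.43,0.156,0,0,0,0],[0.485,0.176,0.01,0,0,0],[0.52,0.189,0.03,0,0,0],[0.534,0.194,0.07,0,0,0],[0.534,0.194,0.12,0,0,0],[0.534,0.194,0.17,0,0,0],[0.534,0.194,0.22,0,0,0],[0.534,0.194,0.265,0,0,0],[0.534,0.194,0.3,0,0,0],[0.534,0.194,0.323,0,0,0],[0.534,0.194,0.338,0,0,0],[0.534,0.194,0.348,0,0,0],[0.534,0.194,0.354,0,0,0],[0.534,0.194,0.354,0,0,0]])

```text
t: 33.0
eef_pos: [554.4, 184.1, 42.8]
orientation: [3.141, 0.0, 1.751]
ft_force: [0.2, -0.3, -2.0]
gripper_width: 39.9
grasp_force: 56.8
```

Request:
step_arm(moves=[[0,0,0.002,0,0,0],[0,0,0.004,0,0,0],[0,0,0.006,0,0,0],[0,0,0.008,0,0,0],[0,0,0.008,0,0,0]])

```text
t: 33.5
eef_pos: [554.1, 184.1, 39.2]
orientation: [-3.141, -0.0, 1.751]
ft_force: [-0.3, 0.5, -1.6]
gripper_width: 39.9
grasp_force: 56.8
```

Request:
step_arm(moves=[[0,0,0.001,0,0,0],[0,0,0.002,0,0,0],[0,0,0.003,0,0,0],[0,0,0.004,0,0,0],[0,0,0.004,0,0,0]])

```text
t: 34.0
eef_pos: [554.2, 184.1, 37.8]
orientation: [3.142, -0.0, 1.751]
ft_force: [-0.3, -0.2, -1.7]
gripper_width: 39.9
grasp_force: 56.7
```

Request:
step_arm(moves=[[0,0,0.001,0,0,0],[0,0,0.002,0,0,0],[0,0,0.002,0,0,0]])

```text
t: 34.3
eef_pos: [554.2, 184.1, 37.8]
orientation: [-3.141, 0.0, 1.752]
ft_force: [-3.3, -0.8, 5.7]
gripper_width: 39.9
grasp_force: 56.6
```

Request:
step_arm(moves=[[0,0,0,0,0,0],[0,0,0,0,0,0],[0,0,0,0,0,0],[0,0,0,0,0,0],[0,0,0,0,0,0],[0,0,0,0,0,0],[0,0,0,0,0,0],[0,0,0,0,0,0],[0,0,-0.01,0,0,0],[0,0,-0.05,0,0,0],[0,0,-0.12,0,0,0],[0,0,-0.2,0,0,0],[0,0,-0.28,0,0,0],[0,0,-0.34,0,0,0.03],[0,0,-0.375,0,0,0.07],[0,0,-0.39,0,0,0.105],[0,0,-0.39,0,0,0.115],[0,0,-0.39,0,0,0.115]], grip=1)

```text
t: 36.1
eef_pos: [554.2, 184.1, 193.7]
orientation: [3.141, -0.0, 1.572]
ft_force: [0.3, -0.3, 0.6]
gripper_width: 87.2
grasp_force: 0.0
```

Request:
step_arm(moves=[[-0.04,-0.005,0,0,0,0],[-0.12,-0.014,0,0,0,0],[-0.22,-0.025,0,0,0,0],[-0.34,-0.039,0,0,0,0],[-0.46,-0.053,0,0,0,0],[-0.58,-0.067,0,0,0,0],[-0.7,-0.081,0,0,0,0],[-0.81,-0.093,0,0,0,0],[-0.9,-0.104,0,0,0,0],[-0.96,-0.11,0,0,0,0],[-0.99,-0.114,0,0,0,0],[-1,-0.115,0,0,0,0]], grip=1)

```text
t: 37.3
eef_pos: [507.2, -217.1, 192.3]
orientation: [-3.14, -0.001, 1.569]
ft_force: [0.0, 0.7, 0.3]
gripper_width: 86.7
grasp_force: 0.0
```

Request:
step_arm(moves=[[-0.02,-0.002,0,0,0,0],[-0.08,-0.009,0,0,0,0],[-0.15,-0.017,0,0,0,0],[-0.22,-0.025,0,0,0,0],[-0.28,-0.032,0,0,0,0],[-0.312,-0.036,0,0,0,0],[-0.312,-0.036,0,0,0,0],[-0.312,-0.036,0,0,0,0]], grip=1)

```text
t: 38.1
eef_pos: [494.0, -339.6, 192.7]
orientation: [-3.141, -0.001, 1.571]
ft_force: [0.2, -0.2, -0.1]
gripper_width: 86.8
grasp_force: 0.0
```

```bash
python3 - <<'E'
from h import *
p,d=snap('scene','s6'); print(bot.get_obs()['eef_pos'])
a=cv2.imread('pics/s6.png'); cv2.imwrite('pics/c8.png',np.hstack([cv2.resize(a[80:260,260:440],(400,400)),cv2.resize(a[180:350,80:250],(400,400))]))
E
```

```text
[ 494.06356694 -339.38100797  192.76772293]
```

View pics/c8.png

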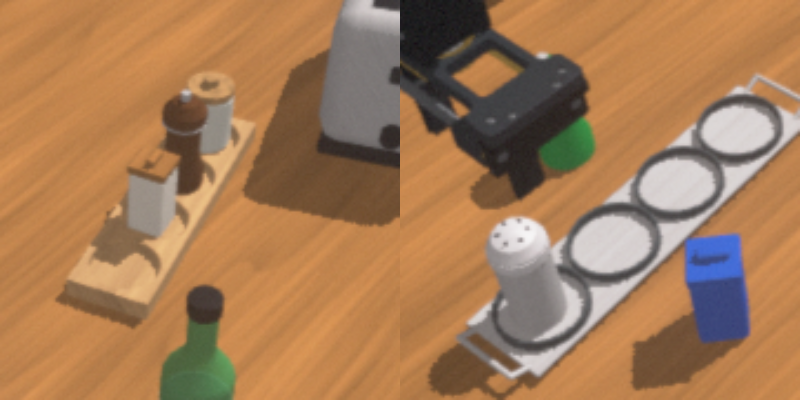

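Three pots stand upright in recesses 1–3, and the gripper is over the shaker.

Request:
step_arm(moves=[[-0.003,0,0.02,0,0,0],[-0.003,0,0.07,0,0,0],[-0.003,0,0.13,0,0,0],[-0.003,0,0.19,0,0,0],[-0.003,0,0.25,0,0,0],[-0.003,0,0.305,0,0,0],[-0.003,0,0.345,0,0,0],[-0.003,0,0.365,0,0,0],[-0.003,0,0.372,0,0,0],[-0.003,0,0.372,0,0,0]], grip=1)

```text
t: 39.15
eef_pos: [494.1, -342.0, 44.4]
orientation: [3.141, 0.0, 1.571]
ft_force: [-0.2, 0.2, 1.0]
gripper_width: 87.2
grasp_force: 0.0
```

Request:
step_arm(moves=[[0,0,0,0,0,0],[0,0,0,0,0,0],[0,0,0,0,0,0],[0,0,0,0,0,0],[0,0,0,0,0,0],[0,0,0,0,0,0],[0,0,0,0,0,0],[0,0,0,0,0,0],[0,0,0,0,0,0],[0,0,0,0,0,0]], grip=-1)

```text
t: 40.15
eef_pos: [493.9, -342.0, 44.2]
orientation: [3.141, 0.0, 1.571]
ft_force: [0.8, -0.0, -0.3]
gripper_width: 43.6
grasp_force: 29.9
```

Request:
step_arm(moves=[[0,0,-0.005,0,0,0],[0,0,-0.025,0,0,0],[0,0,-0.06,0,0,0],[0,0,-0.11,0,0,0],[0,0,-0.17,0,0,0],[0,0,-0.23,0,0,0],[0,0,-0.29,0,0,0],[0.01,0.002,-0.335,0,0,0],[0.04,0.006,-0.36,0,0,0],[0.09,0.014,-0.365,0,0,0],[0.15,0.024,-0.365,0,0,0],[0.22,0.035,-0.365,0,0,0],[0.29,0.046,-0.365,0,0,0],[0.36,0.058,-0.365,0,0,0],[0.42,0.067,-0.365,0,0,0],[0.48,0.077,-0.365,0,0,0],[0.52,0.083,-0.365,0,0,0],[0.545,0.087,-0.365,0,0,0],[0.55,0.088,-0.365,0,0,0]])

```text
t: 42.05
eef_pos: [528.8, -120.5, 189.7]
orientation: [-3.141, -0.0, 1.572]
ft_force: [0.9, -0.3, -1.2]
gripper_width: 43.3
grasp_force: 30.0
```

Request:
step_arm(moves=[[0.02,0.004,0,0,0,0],[0.07,0.014,0,0,0,0],[0.14,0.027,0,0,0,0],[0.22,0.043,0,0,0,0],[0.3,0.058,0,0,0,0],[0.38,0.074,0,0,0,0],[0.45,0.087,0,0,0,0],[0.515,0.1,0.01,0,0,0],[0.552,0.107,0.03,0,0,0],[0.568,0.11,0.07,0,0,0],[0.568,0.11,0.12,0,0,0],[0.568,0.11,0.17,0,0,0],[0.568,0.11,0.22,0,0,0],[0.568,0.11,0.265,0,0,0],[0.568,0.11,0.3,0,0,0],[0.568,0.11,0.323,0,0,0],[0.568,0.11,0.338,0,0,0],[0.568,0.11,0.348,0,0,0],[0.568,0.11,0.354,0,0,0],[0.568,0.11,0.354,0,0,0]])

```text
t: 44.05
eef_pos: [573.2, 105.3, 48.8]
orientation: [3.141, 0.0, 1.571]
ft_force: [-0.1, 0.3, -1.6]
gripper_width: 43.6
grasp_force: 30.0
```

Request:
step_arm(moves=[[0,0,0.002,0,0,0],[0,0,0.004,0,0,0],[0,0,0.006,0,0,0],[0,0,0.008,0,0,0],[0,0,0.009,0,0,0],[0,0,0.009,0,0,0]])

```text
t: 44.65
eef_pos: [572.9, 105.3, 44.9]
orientation: [-3.141, 0.0, 1.571]
ft_force: [-0.3, -0.1, -0.8]
gripper_width: 43.8
grasp_force: 30.0
```

Request:
step_arm(moves=[[0,0,0.001,0,0,0],[0,0,0.002,0,0,0],[0,0,0.003,0,0,0],[0,0,0.003,0,0,0]])

```text
t: 45.05
eef_pos: [573.0, 105.3, 44.2]
orientation: [3.142, 0.0, 1.571]
ft_force: [-1.8, -0.9, 4.3]
gripper_width: 43.1
grasp_force: 29.9
```

Contact. Releasing and retreating, then a check of the result.

Request:
step_arm(moves=[[0,0,0,0,0,0],[0,0,0,0,0,0],[0,0,0,0,0,0],[0,0,0,0,0,0],[0,0,0,0,0,0],[0,0,0,0,0,0],[0,0,0,0,0,0],[0,0,0,0,0,0],[0,0,-0.01,0,0,0],[0,0,-0.05,0,0,0],[0,0,-0.12,0,0,0],[0,0,-0.2,0,0,0],[0,0,-0.28,0,0,0],[0,0,-0.34,0,0,0],[0,0,-0.375,0,0,0],[0,0,-0.39,0,0,0]], grip=1)

```text
t: 46.65
eef_pos: [574.0, 105.3, 202.4]
orientation: [3.138, -0.0, 1.571]
ft_force: [0.1, -0.4, -0.1]
gripper_width: 87.0
grasp_force: 0.0
```

Request:
step_arm(moves=[[-0.03,0,0,0,0,0],[-0.1,0,0,0,0,0],[-0.2,0,0,0,0,0],[-0.3,0,0,0,0,0],[-0.4,0,0,0,0,0],[-0.48,0,0,0,0,0],[-0.52,0,0,0,0,0],[-0.53,0,0,0,0,0],[-0.53,0,0,0,0,0]])

```text
t: 47.55
eef_pos: [572.4, -106.6, 198.7]
orientation: [-3.14, -0.001, 1.57]
ft_force: [0.5, -0.7, 0.2]
gripper_width: 87.1
grasp_force: 0.0
```

```bash
python3 - <<'E'
from h import *
p,d=snap('scene','s7'); q,e=snap('top','t7')
T=cloud('top',e)
for n,c,h in (('salt',(516.6,340),95),('mill',(535.4,262.3),115),('can',(554.2,184.5),92),('shak',(573,106.8),105)):
    m=(np.hypot(T[...,0]-c[0],T[...,1]-c[1])<45)&(T[...,2]>h-12); print(n,T[m].mean(0).round(1),T[m][:,2].max().round(1))
a=cv2.imread('pics/s7.png')[80:260,250:440]; b=cv2.imread('pics/t7.png')[100:270,110:320]
cv2.imwrite('pics/c9.png',np.hstack([cv2.resize(a,(400,400)),cv2.resize(b,(400,400))]))
E
```

```text
salt [514.8 339.1  90.7] 103.3
mill [532.5 259.8 116.1] 133.8
can [549.7 182.8  96.8] 108.6
shak [570.  104.4 107.1] 118.0
```

View pics/c9.png

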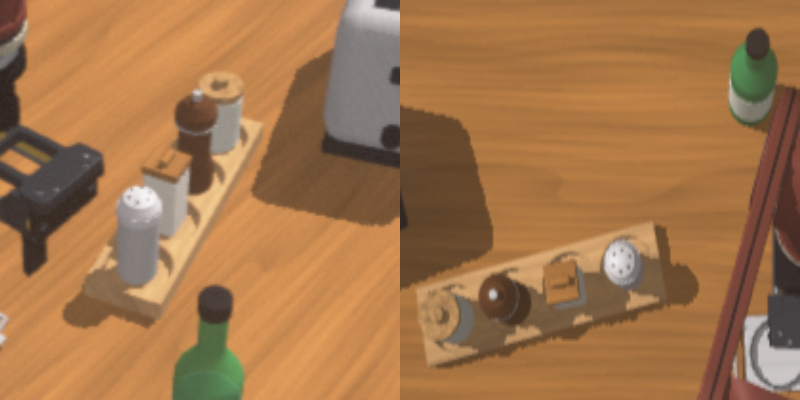

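All four pots stand upright in their recesses, in the order salt, mill, canister, shaker. Their top heights match the start to within 1.5 mm, and the oil bottle is where it was.

```bash
python3 -c "
from station import job
print(job.hand_in())"
```

```text
the job is handed in; nothing more can be done
None
```

I moved all four pots into the rack in their original left-to-right order (salt, mill, canister, shaker) and handed in the job; the last pictures show them upright in their recesses and the oil bottle untouched.

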